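Put three solvent tins back on their own drip trays

ROBOT

A 6-joint arm with a two-finger parallel gripper is mounted at the origin on the work surface. World frame = base frame: x ahead of the robot, y to its left, z up, the work surface at z = 0. Lengths are in m, angles in rad, forces in N, time in s.
With the tool pointing down it reaches from about 0.35 to 0.975 m from the base axis. Payload 4.9 kg.
Tool frame: the origin (TCP) lies midway between the tips of the shut fingers; the grasp point (between the pads) lies 19 mm behind it (manip.hold_point_z is the distance from the TCP to the grasp point, in m); z points along the fingers, y is the line along which they close (so a half turn about z gives the same grasp; the last joint's range is limited). The gripper opens to 85 mm and grips with 20 to 120 N. Pads are 22 mm wide; open, the fingers measure 114 mm over their backs; the gripper's body (76 mm by 85 mm) begins 54 mm behind the grasp point. The pads swing forward as they close: fully open they stand 13 mm farther back than shut.
Start: joints at [-1.344, 0.053, 1.613, -0, 1.476, -0.119], TCP at [0.212, -0.588, 0.231] pointing down, gripper open.
Joint ranges: [-3.01, 3.01], [-1.01, 2.22], [0.06, 2.58], [-1.02, 4.17], [0.09, 2.62], [-3.14, 3.14]. Speed limits (rad/s): [2.57, 2.57, 3.14, 3.14, 3.14, 3.14].

INTERFACE

Orientations are given as a unit quaternion [w, x, y, z].
In Python, from plant import manip gives the robot as it stands. The module is installed in compiled form; this text tells all that it offers.
- The arm moves only by the shell command python3 -m jog 'ROWS' [OPENING]. ROWS is JSON, one flat list of numbers, 6 for each row, row after row: the shift along the tool's x, y, z in units of 0.1 m (1.0 is 0.1 m), then the turn, a rotation vector about the tool's x, y, z in units of 180 degrees (1.0 is 180 degrees). A call has 1 to 8 rows; each row is the pose to reach, as a shift and turn from the pose commanded when the call began, along the tool's axes at that moment, turning the shorter way round; what a row does not reach only later rows make up. A row lasts 1/8 s, in which the tool goes at most 62.5 mm and 10.7 degrees, less where a joint would pass 70% of its speed; a pose out of reach is approached as far as the arm can. A call with a number of a shift or a turn outside -1 to 1 is refused whole. A call with a gripper value outside its range is refused whole. OPENING is the finger opening in mm, from 0 to 85.4, set as the call begins (- or left out, the last holds). The fingers move at their own pace and stop on an object; the grip force is fixed at half the most. Time passes only in rows, so rows that repeat a pose let the fingers close. It gives the time, the measured TCP pose, the force, the opening and the grip force at its end, in the units of the state.
- manip.state(): the state, without advancing time (a new reading comes with each control period).
- manip.grab_frame(name): name is "side" or "top"; returns a dict with "img" (420x560x3 uint8, blue, green, red), "z_map" (420x560 float32, m along the optical axis (not along the pixel's ray), 0 where there is no reading), "fx", "fy", "cx", "cy" (pixels), "xyz" and "attitude" of the camera in the world. Camera axes: x right, y up, looking along -z (the intrinsics and any distortion apply to the point x, -y, -z); pixel columns grow to the right and rows downward; lengths in m; the calibration is good to about 2 mm. A picture is of the moment at which its call begins.
- manip.job_done(): hands the job in; it is judged then, once.
The state is a dict: "time": time; "joint_pos": joint angles; "joint_vel": joint speeds; "joint_efforts": joint torques, N m; "tool_pos": TCP position; "tool_rot": TCP orientation; "contact_force": force on the tool from outside, world axes, zero at the start; "ft_torque": the same for the moment, N m; "gripper_width": opening from 0.0 (shut) to 1.0 (fully open); "grasp_force": force on a finger pad.
Only numpy, scipy, OpenCV 4.12 (cv2) and the standard library are available. Lean on these libraries where they do the work, as an engineer would, in place of code of your own. Each camera call takes 0.05 s, during which the arm holds its last target. There are 200 camera calls.

TASK

On the painter's bench the round, the square and the oblong tin stand on one another's drip trays: park one of them on the empty cork mat to make room, then put every tin upright in the middle of the tray of its own shape (round on round, square on square, oblong lengthwise along the oblong). Keep the tins upright all the time and leave the mug, the sanding block and the small jar where they are.

Things in the scene. Friction and masses are not known exactly. Their poses are not given: they have to be found in the camera images.
- round_tin_mid (a point): round steel tin with a pale label and a dark flat lid, 56 mm in diameter, 64 mm high over all, loose, 0.2 to 0.4 kg; the point is at its centre, 32 mm above its underside; z up.
- square_tin_mid (a point): square steel tin with a pale label, 52 x 52 mm, body 64 mm high, with a black screw cap (26 mm in diameter, 12 mm high) on the middle of its top, 76 mm over all, loose, 0.2 to 0.4 kg; the point is on its centre line, 38 mm above its underside; x and y square to its faces, z up.
- oblong_tin_mid (a point): flat oblong steel tin with a pale label, 40 mm along its own x, 84 mm along its own y, body 60 mm high, with a black screw cap (24 mm in diameter, 12 mm high) on top, 24 mm off the middle towards its own +y, 72 mm over all, loose, 0.2 to 0.4 kg; the point is on its centre line, 36 mm above its underside; z up.
- round_tray: round dark wooden drip tray, fixed to the bench, 112 mm across outside and 104 mm inside, floor 4 mm thick, rim 9 mm high over the bench; origin at its centre, on the bench; z up
- square_tray: square dark wooden drip tray, fixed, 106 mm square outside and 98 mm inside, floor 4 mm thick, rim 9 mm high over the bench; origin at its centre, on the bench; x and y along its sides, z up
- oblong_tray: oblong dark wooden drip tray, fixed, 74 mm along its own x and 120 mm along its own y outside (66 x 112 mm inside), floor 4 mm thick, rim 9 mm high over the bench; origin at its centre, on the bench; z up
- cork_mat: flat cork mat without a rim, fixed, 105 x 105 mm, 4 mm thick, empty at the start: the free spot; origin at its centre, on the bench; x and y along its sides, z up
- mug: bystander: white mug, 70 mm across, 70 mm high, handle at its own +y; origin at the centre of its underside
- sanding_block: bystander: wooden sanding block with a rubber sole, 40 mm along its x, 70 mm along its y, 30 mm high; origin at the centre of its underside
- small_jar: bystander: small clear glass jar with a metal lid, 52 mm across, 60 mm high; origin at the centre of its underside
There are look-alikes about, which are no part of the job. What is shaped like the part that bears oblong_tin_mid but orange or yellow is not meant.

How it is judged:
By the outcome, as a careful person would: the job done as asked, in the order asked, and still so for the second after the job is handed in, with the robot touching nothing.
It also fails if it takes over 104 s, if anything falls off the work surface, if the arm or the gripper's body presses on something with over 40 N, if the wrist force passes 120 N, or if a joint passes its speed limit or range.

## Working session

There is one attempt and no reset: what is moved stays moved. The work goes in short steps, Python scripts to look and compute and a shell command to move; the robot and the scene stay as the last step left them, time stands still between calls to the robot, and variables do not carry over. Pictures are saved under pics/ and viewed, at most 14 in all, crops included, and the job is handed in when it is done.

```bash
mkdir -p pics; ls; cat > h.py <<'E'
import numpy as np,cv2,json,pickle
from plant import manip
from scipy.spatial.transform import Rotation as R
def grab(n,save=None):
    f=manip.grab_frame(n)
    if save: cv2.imwrite('pics/'+save,f['img'])
    return f
def rot(q): return R.from_quat([q[1],q[2],q[3],q[0]]).as_matrix()
def ray(f,u,v,z):
    d=np.stack([(np.asarray(u,float)-f['cx'])/f['fx'],-(np.asarray(v,float)-f['cy'])/f['fy'],-np.ones(np.shape(u))],-1)@rot(f['attitude']).T
    o=np.array(f['xyz']); t=(z-o[2])/d[...,2]
    return o+d*t[...,None]
def cloud(f):
    v,u=np.mgrid[:420,:560]; z=f['z_map']
    p=np.stack([(u-f['cx'])/f['fx']*z,-(v-f['cy'])/f['fy']*z,-z],-1)
    return p@rot(f['attitude']).T+np.array(f['xyz'])
E
python3 - <<'E'
from h import *
for n in ('top','side'):
    f=grab(n,n+'0.png'); pickle.dump(f,open(n+'0.pkl','wb'))
    print({k:v for k,v in f.items() if k not in('img','z_map')})
print(manip.state())
E
```

```text
pics
{'fx': 454.5996445145216, 'fy': 454.5996445145216, 'cx': 281.71151473826984, 'cy': 204.89618635925262, 'xyz': array([ 0.37259931, -0.13520761,  1.20448663]), 'attitude': array([ 0.70746815,  0.0332736 , -0.02371794, -0.705563  ])}
{'fx': 392.82755124178203, 'fy': 392.82755124178203, 'cx': 282.13490828821904, 'cy': 201.5312440775648, 'xyz': array([0.23947185, 0.56441083, 0.51686658]), 'attitude': array([-0.13007951, -0.07841671,  0.47867087,  0.86475681])}
{'time': 0.1, 'joint_pos': array([-1.34400504e+00,  5.32903417e-02,  1.61419530e+00, -1.24858537e-05,
        1.47596738e+00, -1.19001473e-01]), 'joint_vel': array([-1.01890891e-03, -2.50658529e-03, -2.54381985e-03, -9.03629812e-05,
        2.21660082e-03, -6.92178756e-04]), 'joint_efforts': array([ 3.11389640e-04, -3.94899452e+01, -3.71364605e+01, -8.02916747e-05,
        3.88686094e-03, -1.11772377e-05]), 'tool_pos': array([ 0.21170598, -0.58744504,  0.23016319]), 'tool_rot': array([-9.28500590e-04,  9.85090088e-01,  1.72036778e-01, -5.63133227e-05]), 'contact_force': array([-0.22479066,  1.09436528, -0.01770692]), 'ft_torque': array([-0.05797421, -0.03175479,  0.00822521]), 'grasp_force': 0.0, 'gripper_width': 1.0023516906627774}
```

View pics/top0.png

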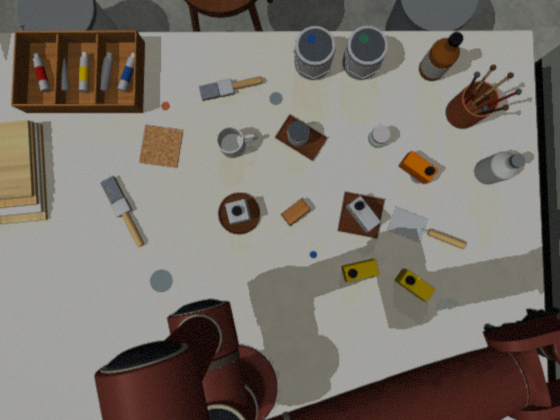

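View pics/side0.png

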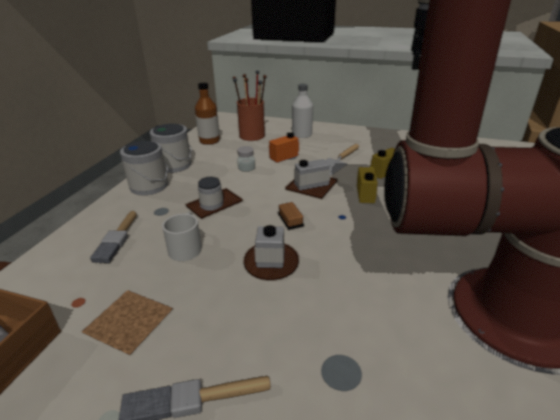

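```bash
cat > m.py <<'E'
from h import *
f=pickle.load(open('top0.pkl','rb')); P=cloud(f)
def rect(xy):
    c,s,a=cv2.minAreaRect((xy*1000).astype(np.float32)); return np.round(c,1),np.round(s,1),round(a,1)
V,U=np.mgrid[:420,:560]
def win(u,v,r): return (abs(U-u)<r)&(abs(V-v)<r)
print('bench z',np.median(P[win(200,180,8)][:,2]))
for n,u,v,h,cap in (('round',299,135,.068,0),('square',237,211,.068,1),('oblong',362,213,.064,1)):
    w=win(u,v,32); m=w&(abs(P[...,2]-h)<.005)
    print(n,'top z',np.median(P[m][:,2]),m.sum(),rect(P[m][:,:2]),P[m][:,:2].mean(0))
    m=w&(P[...,2]>h+.007); print('  cap',m.sum(),P[m].mean(0) if m.sum() else '')
hsv=cv2.cvtColor(f['img'],cv2.COLOR_BGR2HSV)
for n,u,v,z in (('oblong_tray',301,138,.009),('round_tray',239,213,.009),('square_tray',361,214,.009),('mat',161,146,.004)):
    m=(win(u,v,35)&(hsv[...,1]>90)&(P[...,2]<.03)).astype(np.uint8)
    k,l,st,_=cv2.connectedComponentsWithStats(m); i=1+st[1:,4].argmax(); vv,uu=np.where(l==i)
    q=ray(f,uu,vv,z)[:,:2]; print(n,st[i,4],rect(q), cv2.minEnclosingCircle((q*1000).astype(np.float32)),np.median(P[l==i][:,2]))
for n,u,v,r,h in (('mug',231,143,24,.03),('block',296,211,18,.018),('jar',379,135,16,.03)):
    m=win(u,v,r)&(P[...,2]>h)&(P[...,2]<.09); print(n,rect(P[m][:,:2]),P[m][:,2].max())
big=cv2.resize(f['img'][100:310,190:450],None,fx=3,fy=2.85); cv2.imwrite('pics/crop0.png',cv2.resize(big,(780,600)))
E
python3 m.py
```

```text
bench z 0.00079439365177425
round top z 0.06865713429211318 330 (array([ 655.3, -160.3]), array([50.8, 51.3]), 42.2) [ 0.65541682 -0.16030218]
  cap 16 [ 0.37259931 -0.13520761  1.20448663]
square top z 0.06874278036777914 329 (array([450.3,  -6.4]), array([51.9, 51.7]), 13.5) [ 0.44994304 -0.00681237]
  cap 101 [ 0.44039457 -0.02290399  0.22529064]
oblong top z 0.06459159241026324 444 (array([ 445.6, -326. ]), array([83.9, 40.4]), 37.7) [ 0.44209041 -0.32751731]
  cap 82 [ 0.45317156 -0.28923971  0.21441614]
oblong_tray 705 (array([ 651.2, -169. ]), array([117.7,  72.4]), 58.1) ((651.9413452148438, -169.44015502929688), 67.0735855102539) 0.00589513229953087
round_tray 792 (array([447. ,  -5.6]), array([105.1, 106.1]), 45.3) ((447.421875, -6.040225505828857), 54.10535430908203) 0.005300183473848752
square_tray 616 (array([ 443.8, -327. ]), array([104. , 103.1]), 79.2) ((444.40289306640625, -326.9281311035156), 70.66255950927734) 0.005358705444431067
mat 1418 (array([628.2, 206.8]), array([102.8, 102.1]), 82.4) ((629.1212768554688, 206.0345916748047), 69.841796875) 0.004426008484778143
mug (array([628.6,   4.2]), array([89.6, 69.8]), 72.3) 0.07504671681638309
block (array([ 452.5, -154.1]), array([38.1, 68.2]), 37.9) 0.03634813632928435
jar (array([ 647.1, -370. ]), array([46.6, 47.1]), 89.7) 0.06628266104980685
```

View pics/crop0.png

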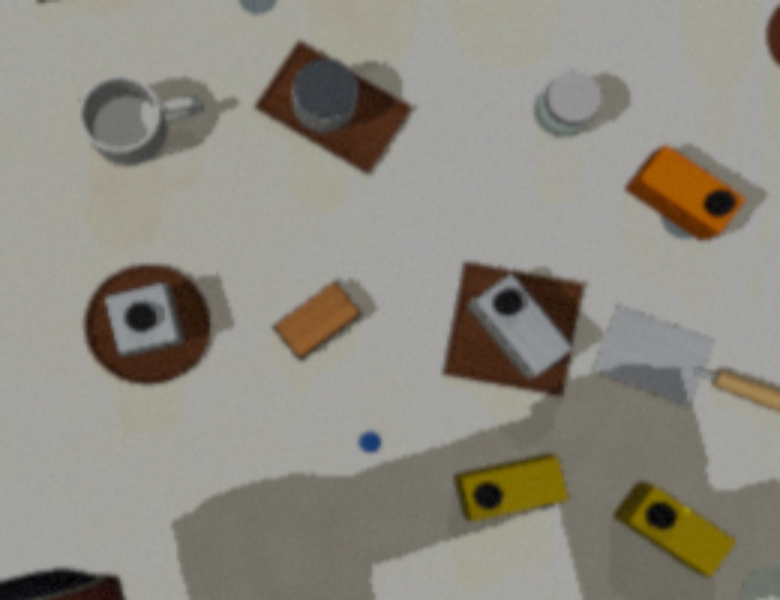

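The enlarged crop shows these candidates:
- Pale oblong tin at px (362,213), on the square tray.
- Orange oblong at (417,167) and yellow ones at (360,270) and (415,285).

The pale one fits the description ("steel, pale label"). The others are the excluded look-alikes. The square tin stands on the round tray at (238,212), and the round tin on the oblong tray at (300,135).

Plan: round → mat, oblong → oblong tray, square → square tray, round → round tray. First I square the tool to the world.

```bash
cat > go.py <<'E'
# go.py x y z psi(deg, closing line): remaining shift in tool axes (0.1 m) and turn (180 deg)
import sys; from h import *
s=manip.state(); M=rot(s['tool_rot']); p=np.array(s['tool_pos'])
x,y,z,psi=map(float,sys.argv[1:5]); a=np.radians(psi)
T=np.array([[-np.sin(a),np.cos(a),0],[np.cos(a),np.sin(a),0],[0,0,-1]]).T
ty=np.array([np.cos(a),np.sin(a),0]); T=np.stack([np.cross(ty,[0,0,-1]),ty,[0,0,-1]],1)
print('t',s['time'],'pos',p.round(4),'psi',np.degrees(np.arctan2(M[1,1],M[0,1])).round(2),'shift',(M.T@(np.array([x,y,z])-p)*10).round(3),'turn',(R.from_matrix(M.T@T).as_rotvec()/np.pi).round(4),'j6',s['joint_pos'][5].round(2))
E
python3 -m jog '[0,0,0,0,0,0.055, 0,0,0,0,0,0.11, 0,0,0,0,0,0.11]' 85
python3 go.py .6553 -.1603 .13 -90
```

```text
time: 0.48
tool_pos: [0.2118, -0.5877, 0.2306]
tool_rot: [-0.001, 1.0, 0.001, -0.0]
contact_force: [0.7, -0.1, -0.3]
gripper_width: 0.992
grasp_force: 0.0
t 0.475 pos [ 0.2118 -0.5877  0.2306] psi -89.87 shift [ 4.445 -4.262  1.01 ] turn [-0.0003  0.0001  0.0007] j6 0.22
```

```bash
for i in 1; do
python3 -m jog '[0.45,-0.43,0,0,0,0, 0.89,-0.85,0,0,0,0, 0.89,-0.85,0,0,0,0]' >/dev/null
python3 -m jog '[0.45,-0.43,0,0,0,0, 0.89,-0.85,0,0,0,0, 0.89,-0.85,0,0,0,0]' >/dev/null
python3 -m jog '[0.45,-0.43,0,0,0,0, 0.89,-0.85,0,0,0,0, 0.89,-0.85,0,0,0,0]' >/dev/null
python3 -m jog '[0.45,-0.43,0,0,0,0, 0.89,-0.85,0,0,0,0, 0.89,-0.85,0,0,0,0]' >/dev/null
python3 -m jog '[0.45,-0.43,0,0,0,0, 0.89,-0.86,0,0,0,0, 0.89,-0.86,0,0,0,0, 0.89,-0.86,0,0,0,0]'
done
python3 go.py .6553 -.1603 .13 -90
```

```text
time: 2.48
tool_pos: [0.6559, -0.1642, 0.2309]
tool_rot: [0.0, 1.0, -0.001, -0.001]
contact_force: [0.3, -0.2, 1.3]
gripper_width: 0.998
grasp_force: 0.0
t 2.475 pos [ 0.6559 -0.1642  0.2309] psi -90.07 shift [-0.004 -0.04   1.009] turn [ 0.0003  0.0004 -0.0004] j6 1.22
```

```bash
python3 -m jog '[0,0,0.5,0,0,0, 0,0,1,0,0,0, 0,0,1,0,0,0]' >/dev/null
python3 go.py .6553 -.1603 .025 -90
```

```text
t 2.85 pos [ 0.652  -0.163   0.1257] psi -90.14 shift [ 0.043 -0.024  1.006] turn [-0.001   0.0033 -0.0007] j6 1.22
```

```bash
python3 -m jog '[0,-0.02,0,0,0,0, 0,-0.02,0,0,0,0, 0,-0.02,0,0,0,0]' >/dev/null
python3 go.py .6553 -.1603 .025 -90
```

```text
t 3.225 pos [ 0.6579 -0.1604  0.134 ] psi -89.99 shift [-0.03  -0.003  1.09 ] turn [ 0.0005 -0.0012  0.0001] j6 1.22
```

```bash
for i in 1 2; do python3 -m jog '[0,0,0,0,0,0, 0,0,0,0,0,0]' >/dev/null; python3 go.py .6553 -.1603 .025 -90; done
```

```text
t 3.475 pos [ 0.6569 -0.1598  0.1316] psi -89.97 shift [-0.016  0.005  1.066] turn [ 0.0001 -0.0001  0.0001] j6 1.22
t 3.725 pos [ 0.6567 -0.1598  0.1312] psi -89.98 shift [-0.014  0.005  1.062] turn [-0.      0.0001  0.0001] j6 1.22
```

```bash
python3 -m jog '[-0.01,0,0.25,0,0,0, -0.01,0,0.5,0,0,0, -0.01,0,0.7,0,0,0, -0.01,0,0.85,0,0,0, -0.01,0,0.95,0,0,0, -0.01,0,1,0,0,0, -0.01,0,1,0,0,0, -0.01,0,1,0,0,0]'
python3 go.py .6553 -.1603 .025 -90
python3 -m jog '[0,0,0.03,0,0,0, 0,0,0.05,0,0,0, 0,0,0.05,0,0,0, 0,0,0.05,0,0,0, 0,0,0.05,0,0,0,0,0,0.05,0,0,0]' 45
```

```text
time: 4.72
tool_pos: [0.6564, -0.1601, 0.0322]
tool_rot: [0.0, 1.0, 0.0, 0.001]
contact_force: [-0.1, 0.4, 0.9]
gripper_width: 0.996
grasp_force: 0.0
t 4.725 pos [ 0.6564 -0.1601  0.0322] psi -89.98 shift [-0.011  0.002  0.072] turn [ 0.0002 -0.0004  0.0001] j6 1.22
time: 5.48
tool_pos: [0.6563, -0.1599, 0.0273]
tool_rot: [0.0, 1.0, 0.0, 0.001]
contact_force: [-0.4, 0.7, 5.6]
gripper_width: 0.639
grasp_force: 64.0
```

```bash
python3 -m jog '[0,0,-0.2,0,0,0, 0,0,-0.5,0,0,0, 0,0,-0.8,0,0,0, 0,0,-1,0,0,0, 0,0,-1,0,0,0]' 
python3 -m jog '[-0.05,-0.25,-0.1,0,0,0, -0.05,-0.6,-0.2,0,0,0, -0.1,-1,-0.2,0,0,0]' >/dev/null
python3 -m jog '[-0.05,-0.4,0,0,0,0, -0.1,-0.8,0,0,0,0, -0.1,-1,0,0,0,0]' >/dev/null
python3 -m jog '[0,-0.4,0,0,0,0, -0.07,-0.8,0,0,0,0, -0.07,-1,0,0,0,0]' >/dev/null
python3 -m jog '[0,-0.3,0,0,0,0, 0,-0.5,0,0,0,0, 0,-0.6,0,0,0,0, 0,-0.67,0,0,0,0, 0,-0.67,0,0,0,0, 0,-0.67,0,0,0,0]'
python3 go.py .629 .2068 .028 -90
```

```text
time: 6.1
tool_pos: [0.6568, -0.1603, 0.1286]
tool_rot: [0.001, 1.0, 0.0, 0.002]
contact_force: [1.3, -0.7, -3.9]
gripper_width: 0.637
grasp_force: 64.0
time: 7.98
tool_pos: [0.6288, 0.2064, 0.1463]
tool_rot: [0.0, 1.0, -0.0, -0.0]
contact_force: [-0.2, -0.7, -2.6]
gripper_width: 0.634
grasp_force: 64.4
t 7.975 pos [0.6288 0.2064 0.1463] psi -90.03 shift [ 0.002 -0.004  1.183] turn [ 0.0001  0.     -0.0002] j6 1.78
```

Good. Lower gently to the mat and release.

```bash
python3 -m jog '[0,0,0.25,0,0,0, 0,0,0.5,0,0,0, 0,0,0.7,0,0,0, 0,0,0.85,0,0,0, 0,0,0.95,0,0,0, 0,0,1,0,0,0, 0,0,1,0,0,0]' 
python3 -m jog '[0,0,0.05,0,0,0, 0,0,0.1,0,0,0, 0,0,0.14,0,0,0, 0,0,0.17,0,0,0, 0,0,0.18,0,0,0, 0,0,0.18,0,0,0, 0,0,0.18,0,0,0]'
```

```text
time: 8.85
tool_pos: [0.6288, 0.2072, 0.0464]
tool_rot: [-0.0, 1.0, 0.0, 0.0]
contact_force: [0.8, -0.4, -3.2]
gripper_width: 0.638
grasp_force: 64.4
time: 9.72
tool_pos: [0.6288, 0.2071, 0.0285]
tool_rot: [-0.0, 1.0, 0.0, 0.0]
contact_force: [0.2, 0.2, -2.8]
gripper_width: 0.637
grasp_force: 64.4
```

```bash
python3 -m jog '[0,0,0.008,0,0,0, 0,0,0.015,0,0,0, 0,0,0.015,0,0,0, 0,0,0.015,0,0,0]' 
python3 -m jog '[0,0,0,0,0,0, 0,0,0,0,0,0, 0,0,0,0,0,0, 0,0,0,0,0,0]' 85
python3 -m jog '[0,0,-0.2,0,0,0, 0,0,-0.5,0,0,0, 0,0,-1,0,0,0, 0,0,-1,0,0,0]' 
python3 go.py .4456 -.326 .14 -52.3
```

```text
time: 10.22
tool_pos: [0.6288, 0.2071, 0.0273]
tool_rot: [0.0, 1.0, 0.0, 0.0]
contact_force: [-2.3, -0.2, 1.3]
gripper_width: 0.642
grasp_force: 64.9
time: 10.72
tool_pos: [0.6288, 0.2071, 0.0269]
tool_rot: [-0.0, 1.0, 0.0, 0.0]
contact_force: [-0.0, -0.4, -0.3]
gripper_width: 1.0
grasp_force: 0.0
time: 11.22
tool_pos: [0.6327, 0.208, 0.135]
tool_rot: [-0.001, 1.0, 0.0, 0.006]
contact_force: [0.4, 0.3, 0.2]
gripper_width: 0.99
grasp_force: 0.0
t 11.225 pos [0.6327 0.208  0.135 ] psi -89.98 shift [-1.872  5.339 -0.087] turn [ 0.0005 -0.0041 -0.2093] j6 1.78
```

```bash
python3 -m jog '[-0.1,0.3,-0.1,0,0,0, -0.2,0.6,-0.15,0,0,0, -0.31,0.89,-0.15,0,0,0]' >/dev/null
python3 -m jog '[-0.15,0.45,0,0,0,0, -0.31,0.89,0,0,0,0]' >/dev/null
python3 -m jog '[-0.15,0.45,0,0,0,0, -0.31,0.89,0,0,0,0]' >/dev/null
python3 -m jog '[-0.15,0.45,0,0,0,0, -0.31,0.89,0,0,0,0]' >/dev/null
python3 -m jog '[-0.15,0.45,0,0,0,0, -0.31,0.89,0,0,0,0]' >/dev/null
python3 -m jog '[-0.15,0.45,0,0,0,-0.05, -0.25,0.75,0,0,0,-0.1, -0.31,0.89,0,0,0,-0.15, -0.31,0.89,0,0,0,-0.2, -0.31,0.89,0,0,0,-0.209, -0.31,0.89,0,0,0,-0.209, -0.31,0.89,0,0,0,-0.209]'
python3 go.py .4456 -.326 .023 -52.3
python3 - <<'E'
from h import *
f=grab('top','top1.png');grab('side','side1.png')
P=cloud(f);V,U=np.mgrid[:420,:560]
m=(abs(U-161)<30)&(abs(V-146)<30)&(abs(P[...,2]-.068)<.005)
print(m.sum(),cv2.minAreaRect((P[m][:,:2]*1000).astype(np.float32)))
E
```

```text
time: 13.48
tool_pos: [0.4429, -0.3266, 0.1418]
tool_rot: [-0.0, 0.947, 0.322, -0.0]
contact_force: [-0.4, 0.5, 0.4]
gripper_width: 0.996
grasp_force: 0.0
t 13.475 pos [ 0.4429 -0.3266  0.1418] psi -52.41 shift [0.026 0.012 1.188] turn [-0.      0.     -0.0006] j6 0.14
329 ((628.435302734375, 205.3779754638672), (51.68406677246094, 51.407318115234375), 33.97238540649414)
```

View pics/side1.png

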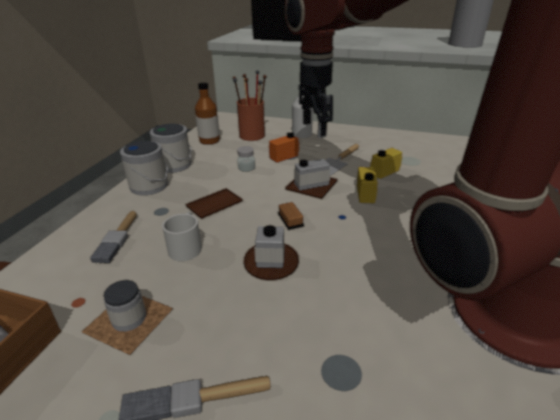

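Round tin stands upright on the mat (px 124,305). The oblong tray (214,203) is now empty. Now grip the oblong tin.

```bash
python3 -m jog '[0.026,0.012,0.25,0,0,0, 0.026,0.012,0.5,0,0,0, 0.026,0.012,0.7,0,0,0, 0.026,0.012,0.85,0,0,0, 0.026,0.012,0.95,0,0,0, 0.026,0.012,1,0,0,0, 0.026,0.012,1,0,0,0]' 
python3 -m jog '[0,0,0.06,0,0,0, 0,0,0.12,0,0,0, 0,0,0.17,0,0,0, 0,0,0.17,0,0,0, 0,0,0.17,0,0,0]'
python3 go.py .4456 -.326 .023 -52.3
python3 -m jog '[0,0,0,0,0,0, 0,0,0,0,0,0, 0,0,0,0,0,0, 0,0,0,0,0,0, 0,0,0,0,0,0]' 30
python3 - <<'E'
from h import *
f=grab('top','top2.png')
hsv=cv2.cvtColor(f['img'],cv2.COLOR_BGR2HSV);V,U=np.mgrid[:420,:560]
m=((abs(U-301)<35)&(abs(V-138)<35)&(hsv[...,1]>90)).astype(np.uint8)
k,l,st,_=cv2.connectedComponentsWithStats(m); i=1+st[1:,4].argmax(); vv,uu=np.where(l==i)
print(st[i,4],cv2.minAreaRect((ray(f,uu,vv,.009)[:,:2]*1000).astype(np.float32)))
E
```

```text
time: 14.45
tool_pos: [0.4457, -0.3264, 0.0419]
tool_rot: [0.0, 0.947, 0.323, 0.0]
contact_force: [-0.3, 0.1, -0.1]
gripper_width: 0.997
grasp_force: 0.0
time: 15.08
tool_pos: [0.4456, -0.3263, 0.0249]
tool_rot: [0.0, 0.947, 0.323, 0.0]
contact_force: [0.6, -0.8, -0.2]
gripper_width: 0.994
grasp_force: 0.0
t 15.075 pos [ 0.4456 -0.3263  0.0249] psi -52.36 shift [ 0.002 -0.003  0.019] turn [ 0.     -0.     -0.0004] j6 0.15
time: 15.7
tool_pos: [0.4458, -0.3265, 0.0251]
tool_rot: [0.0, 0.947, 0.323, 0.0]
contact_force: [0.2, 0.1, 2.0]
gripper_width: 0.465
grasp_force: 61.6
1174 ((651.1656494140625, -169.05126953125), (117.83472442626953, 72.62165069580078), 57.92793655395508)
```

```bash
python3 -m jog '[0,0,-0.2,0,0,0, 0,0,-0.5,0,0,0, 0,0,-0.8,0,0,0, 0,0,-1,0,0,0, 0,0,-1,0,0,0, 0,0,-1,0,0,0]' 
python3 go.py .6512 -.169 .125 -32.1
```

```text
time: 16.5
tool_pos: [0.4449, -0.3257, 0.1235]
tool_rot: [-0.001, 0.947, 0.323, -0.001]
contact_force: [1.2, 0.7, -2.1]
gripper_width: 0.462
grasp_force: 61.2
t 16.5 pos [ 0.4449 -0.3257  0.1235] psi -52.37 shift [ 2.591  0.019 -0.015] turn [-0.0007 -0.     -0.1126] j6 0.15
```

```bash
python3 -m jog '[0.3,0,0,0,0,0, 0.6,0,0,0,0,0, 0.86,0,0,0,0,0]' >/dev/null
python3 -m jog '[0.4,0,0,0,0,0, 0.86,0,0,0,0,0]' >/dev/null
python3 -m jog '[0.3,0,0,0,0,-0.03, 0.5,0.01,0,0,0,-0.06, 0.7,0.02,0,0,0,-0.09, 0.86,0.02,0,0,0,-0.113, 0.86,0.02,0,0,0,-0.113, 0.86,0.02,0,0,0,-0.113, 0.86,0.02,0,0,0,-0.113]' 
python3 go.py .6512 -.169 .025 -32.1
```

```text
time: 18.0
tool_pos: [0.6504, -0.1708, 0.1243]
tool_rot: [-0.0, 0.875, 0.484, -0.0]
contact_force: [-0.1, 0.6, -2.2]
gripper_width: 0.464
grasp_force: 61.2
t 18.0 pos [ 0.6504 -0.1708  0.1243] psi -32.1 shift [ 0.02  -0.002  0.993] turn [-0.0003  0.0001  0.    ] j6 0.19
```

```bash
python3 -m jog '[0.02,0,0.25,0,0,0, 0.02,0,0.5,0,0,0, 0.02,0,0.7,0,0,0, 0.02,0,0.82,0,0,0, 0.02,0,0.9,0,0,0, 0.02,0,0.95,0,0,0, 0.02,0,0.97,0,0,0, 0.02,0,0.97,0,0,0]' 
python3 -m jog '[0,0,0.01,0,0,0, 0,0,0.02,0,0,0, 0,0,0.03,0,0,0, 0,0,0.03,0,0,0, 0,0,0.03,0,0,0]'
```

```text
time: 19.0
tool_pos: [0.6525, -0.1687, 0.0283]
tool_rot: [0.0, 0.875, 0.485, 0.0]
contact_force: [0.1, -0.4, -2.8]
gripper_width: 0.464
grasp_force: 61.2
time: 19.62
tool_pos: [0.6523, -0.1687, 0.0251]
tool_rot: [0.0, 0.875, 0.485, 0.0]
contact_force: [-1.3, 0.1, -1.1]
gripper_width: 0.46
grasp_force: 61.5
```

```bash
python3 -m jog '[0,0,0.005,0,0,0, 0,0,0.005,0,0,0, 0,0,0.005,0,0,0, 0,0,0.005,0,0,0]' 85
python3 -m jog '[0,0,-0.2,0,0,0, 0,0,-0.5,0,0,0, 0,0,-1,0,0,0, 0,0,-1,0,0,0, 0,0,-1,0,0,0]' 
python3 go.py .4503 -.0064 .14 -76.5
python3 - <<'E'
from h import *
s=manip.state();print(s['gripper_width'])
E
```

```text
time: 20.12
tool_pos: [0.6523, -0.1687, 0.0244]
tool_rot: [0.0, 0.875, 0.485, 0.0]
contact_force: [0.2, 0.1, 0.5]
gripper_width: 0.996
grasp_force: 0.0
time: 20.75
tool_pos: [0.6524, -0.1687, 0.1255]
tool_rot: [0.001, 0.875, 0.485, 0.0]
contact_force: [0.5, 0.3, -0.7]
gripper_width: 0.997
grasp_force: 0.0
t 20.75 pos [ 0.6524 -0.1687  0.1255] psi -32.03 shift [ 0.304 -2.574 -0.148] turn [ 0.0004 -0.0003  0.2471] j6 0.2
0.9972689560323141
```

```bash
python3 -m jog '[0.05,-0.4,-0.1,0,0,0, 0.1,-0.86,-0.15,0,0,0]' >/dev/null
python3 -m jog '[0.05,-0.4,0,0,0,0, 0.1,-0.86,0,0,0,0]' >/dev/null
python3 -m jog '[0.05,-0.4,0,0,0,0.05, 0.1,-0.86,0,0,0,0.1, 0.1,-0.86,0,0,0,0.15, 0.1,-0.86,0,0,0,0.2, 0.1,-0.86,0,0,0,0.247, 0.1,-0.86,0,0,0,0.247, 0.1,-0.86,0,0,0,0.247, 0.1,-0.86,0,0,0,0.247]'
python3 go.py .4503 -.0064 .025 -76.5
python3 - <<'E'
from h import *
f=grab('top','top3.png')
P=cloud(f);V,U=np.mgrid[:420,:560]
m=(abs(U-300)<35)&(abs(V-137)<35)&(abs(P[...,2]-.064)<.005)
print(m.sum(),cv2.minAreaRect((P[m][:,:2]*1000).astype(np.float32)))
w=(abs(U-361)<35)&(abs(V-214)<35)&(cv2.cvtColor(f['img'],cv2.COLOR_BGR2HSV)[...,1]>90)
k,l,st,_=cv2.connectedComponentsWithStats(w.astype(np.uint8)); i=1+st[1:,4].argmax(); vv,uu=np.where(l==i)
print(st[i,4],cv2.minAreaRect((ray(f,uu,vv,.009)[:,:2]*1000).astype(np.float32)))
E
```

```text
time: 22.25
tool_pos: [0.4491, -0.0064, 0.1389]
tool_rot: [-0.0, 0.993, 0.118, -0.0]
contact_force: [-0.1, 0.3, 0.1]
gripper_width: 0.992
grasp_force: 0.0
t 22.25 pos [ 0.4491 -0.0064  0.1389] psi -76.43 shift [0.012 0.003 1.139] turn [-0.0001  0.0002  0.0004] j6 1.15
418 ((652.8395385742188, -169.45835876464844), (83.54023742675781, 41.16654968261719), 58.34587860107422)
1557 ((443.8177185058594, -326.8029479980469), (104.98522186279297, 103.25353240966797), 79.38578033447266)
```

View pics/top3.png

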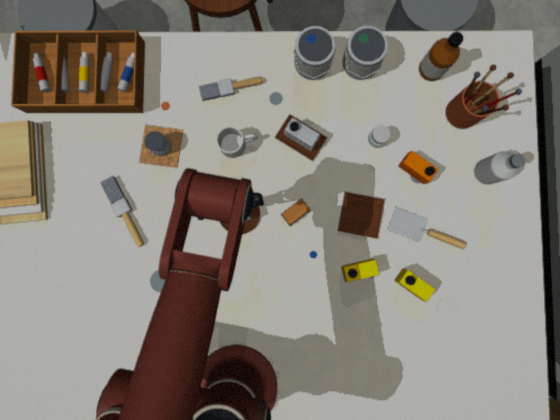

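The oblong tin lies lengthwise on its tray (px 300,136), within 2 mm of the middle. The square tray (361,214) is free. Next, grip the square tin.

```bash
python3 -m jog '[0.012,0,0.25,0,0,0, 0.012,0,0.5,0,0,0, 0.012,0,0.7,0,0,0, 0.012,0,0.85,0,0,0, 0.012,0,0.95,0,0,0, 0.012,0,1,0,0,0, 0.012,0,1,0,0,0]' 
python3 -m jog '[0,0,0.05,0,0,0, 0,0,0.1,0,0,0, 0,0,0.13,0,0,0, 0,0,0.13,0,0,0, 0,0,0.13,0,0,0]'
python3 go.py .4503 -.0064 .025 -76.5
python3 -m jog '[0,0,0,0,0,0, 0,0,0,0,0,0, 0,0,0,0,0,0, 0,0,0,0,0,0, 0,0,0,0,0,0]' 42
python3 -m jog '[0,0,-0.2,0,0,0, 0,0,-0.5,0,0,0, 0,0,-0.8,0,0,0, 0,0,-1,0,0,0, 0,0,-1,0,0,0, 0,0,-1,0,0,0]' 
python3 go.py .4438 -.3269 .125 -100.6
```

```text
time: 23.18
tool_pos: [0.4507, -0.0061, 0.0394]
tool_rot: [0.0, 0.993, 0.118, 0.0]
contact_force: [1.1, 0.1, -0.3]
gripper_width: 0.995
grasp_force: 0.0
time: 23.8
tool_pos: [0.4506, -0.0061, 0.0264]
tool_rot: [0.0, 0.993, 0.118, 0.0]
contact_force: [-0.2, -0.5, 0.7]
gripper_width: 0.995
grasp_force: 0.0
t 23.8 pos [ 0.4506 -0.0061  0.0264] psi -76.49 shift [-0.004  0.002  0.014] turn [ 0.     -0.      0.0001] j6 1.16
time: 24.42
tool_pos: [0.4509, -0.0061, 0.0267]
tool_rot: [0.0, 0.993, 0.118, 0.0]
contact_force: [1.6, 0.5, 2.4]
gripper_width: 0.603
grasp_force: 63.5
time: 25.18
tool_pos: [0.4493, -0.0059, 0.1244]
tool_rot: [-0.0, 0.993, 0.118, -0.001]
contact_force: [0.0, 0.2, -3.4]
gripper_width: 0.603
grasp_force: 63.4
t 25.175 pos [ 0.4493 -0.0059  0.1244] psi -76.49 shift [-0.803  3.108 -0.007] turn [-0.0002  0.001   0.134 ] j6 1.16
```

```bash
python3 -m jog '[-0.07,0.25,0,0,0,0, -0.14,0.5,0,0,0,0, -0.2,0.77,0,0,0,0]' >/dev/null
python3 -m jog '[-0.1,0.4,0,0,0,0, -0.2,0.77,0,0,0,0]' >/dev/null
python3 -m jog '[-0.1,0.4,0,0,0,0, -0.2,0.77,0,0,0,0]' >/dev/null
python3 -m jog '[-0.08,0.3,0,0,0,0.03, -0.13,0.5,0,0,0,0.06, -0.17,0.65,0,0,0,0.09, -0.2,0.78,0,0,0,0.12, -0.2,0.79,0,0,0,0.134, -0.2,0.79,0,0,0,0.134, -0.2,0.79,0,0,0,0.134, -0.2,0.79,0,0,0,0.134]' 
python3 go.py .4443 -.3269 .026 -100.6
```

```text
time: 27.05
tool_pos: [0.445, -0.3258, 0.1258]
tool_rot: [-0.0, 0.996, -0.092, -0.0]
contact_force: [-0.7, -0.9, -2.7]
gripper_width: 0.609
grasp_force: 64.0
t 27.05 pos [ 0.445  -0.3258  0.1258] psi -100.57 shift [-0.004  0.012  0.998] turn [-0.0001  0.0002  0.0002] j6 0.99
```

```bash
python3 -m jog '[0,0.01,0.25,0,0,0, 0,0.01,0.5,0,0,0, 0,0.01,0.7,0,0,0, 0,0.01,0.82,0,0,0, 0,0.01,0.9,0,0,0, 0,0.01,0.95,0,0,0, 0,0.01,0.97,0,0,0, 0,0.01,0.97,0,0,0]' 
python3 -m jog '[0,0,0.01,0,0,0, 0,0,0.02,0,0,0, 0,0,0.03,0,0,0, 0,0,0.03,0,0,0, 0,0,0.03,0,0,0]'
```

```text
time: 28.05
tool_pos: [0.4452, -0.3274, 0.0297]
tool_rot: [0.0, 0.996, -0.092, 0.0]
contact_force: [-0.5, 0.4, -3.3]
gripper_width: 0.6
grasp_force: 63.9
time: 28.68
tool_pos: [0.4451, -0.3273, 0.0267]
tool_rot: [0.0, 0.996, -0.092, 0.0]
contact_force: [-1.4, 0.0, 1.1]
gripper_width: 0.6
grasp_force: 64.0
```

```bash
python3 -m jog '[0,0,0,0,0,0, 0,0,0,0,0,0, 0,0,0,0,0,0, 0,0,0,0,0,0]' 85
python3 -m jog '[0,0,-0.2,0,0,0, 0,0,-0.5,0,0,0, 0,0,-1,0,0,0, 0,0,-1,0,0,-0.03, 0,0,-1,0,0,-0.059, 0,0,-1,0,0,-0.059, 0,0,-1,0,0,-0.059]' 
python3 go.py .6288 .2071 .15 -90
python3 - <<'E'
from h import *
f=grab('top','top4.png')
P=cloud(f);V,U=np.mgrid[:420,:560]
w=(abs(U-239)<35)&(abs(V-213)<35)&(cv2.cvtColor(f['img'],cv2.COLOR_BGR2HSV)[...,1]>90)
k,l,st,_=cv2.connectedComponentsWithStats(w.astype(np.uint8)); i=1+st[1:,4].argmax(); vv,uu=np.where(l==i)
print(st[i],cv2.minAreaRect((ray(f,uu,vv,.009)[:,:2]*1000).astype(np.float32)))
E
```

```text
time: 29.18
tool_pos: [0.4451, -0.3273, 0.0264]
tool_rot: [0.0, 0.996, -0.092, 0.0]
contact_force: [-0.8, 1.5, -0.4]
gripper_width: 0.991
grasp_force: 0.0
time: 30.05
tool_pos: [0.4451, -0.3273, 0.127]
tool_rot: [0.0, 1.0, -0.001, 0.0]
contact_force: [-0.2, -0.1, 0.5]
gripper_width: 0.995
grasp_force: 0.0
t 30.05 pos [ 0.4451 -0.3273  0.127 ] psi -90.06 shift [ 1.832 -5.346 -0.232] turn [ 0.0002 -0.0002 -0.0003] j6 0.8
[ 219  193   41   41 1318] ((447.0150451660156, -5.552955627441406), (105.11803436279297, 106.09954833984375), 45.273338317871094)
```

```bash
python3 -m jog '[0.1,-0.3,-0.1,0,0,0, 0.2,-0.6,-0.2,0,0,0, 0.3,-0.89,-0.2,0,0,0]' >/dev/null
python3 -m jog '[0.15,-0.45,0,0,0,0, 0.3,-0.89,0,0,0,0]' >/dev/null
python3 -m jog '[0.15,-0.45,0,0,0,0, 0.3,-0.89,0,0,0,0]' >/dev/null
python3 -m jog '[0.15,-0.45,0,0,0,0, 0.31,-0.89,0,0,0,0]' >/dev/null
python3 -m jog '[0.15,-0.45,0,0,0,0, 0.31,-0.89,0,0,0,0]' >/dev/null
python3 -m jog '[0.15,-0.4,0,0,0,0, 0.25,-0.7,0,0,0,0, 0.31,-0.89,0,0,0,0, 0.31,-0.89,0,0,0,0, 0.31,-0.89,0,0,0,0, 0.31,-0.89,0,0,0,0]'
python3 go.py .6288 .2071 .027 -90
python3 - <<'E'
from h import *
f=grab('top','top5.png'); grab('side','side5.png')
P=cloud(f);V,U=np.mgrid[:420,:560]
m=(abs(U-361)<35)&(abs(V-214)<35)&(abs(P[...,2]-.068)<.005)
print(m.sum(),cv2.minAreaRect((P[m][:,:2]*1000).astype(np.float32)))
E
```

```text
time: 32.22
tool_pos: [0.6277, 0.2057, 0.1463]
tool_rot: [0.0, 1.0, -0.001, -0.0]
contact_force: [-0.1, -0.2, -0.3]
gripper_width: 0.993
grasp_force: 0.0
t 32.225 pos [0.6277 0.2057 0.1463] psi -90.07 shift [ 0.011 -0.014  1.193] turn [ 0.0001  0.0001 -0.0004] j6 1.78
340 ((445.2619323730469, -327.6705017089844), (52.7772102355957, 51.93748474121094), 78.8825912475586)
```

Square tin is within 2 mm of its tray's middle. Next, grip the round tin.

```bash
python3 -m jog '[0.01,-0.01,0.25,0,0,0, 0.01,-0.01,0.5,0,0,0, 0.01,-0.01,0.7,0,0,0, 0.01,-0.01,0.85,0,0,0, 0.01,-0.01,0.95,0,0,0, 0.01,-0.01,1,0,0,0, 0.01,-0.01,1,0,0,0]' 
python3 -m jog '[0,0,0.05,0,0,0, 0,0,0.1,0,0,0, 0,0,0.15,0,0,0, 0,0,0.18,0,0,0, 0,0,0.18,0,0,0, 0,0,0.18,0,0,0]'
python3 -m jog '[0,0,0,0,0,0, 0,0,0,0,0,0, 0,0,0,0,0,0, 0,0,0,0,0,0, 0,0,0,0,0,0]' 45
python3 -m jog '[0,0,-0.2,0,0,0, 0,0,-0.5,0,0,0, 0,0,-0.8,0,0,0, 0,0,-1,0,0,0, 0,0,-1,0,0,0, 0,0,-1,0,0,0]' 
python3 go.py .4475 -.0055 .125 -90
```

```text
time: 33.2
tool_pos: [0.629, 0.2079, 0.0464]
tool_rot: [0.0, 1.0, 0.0, 0.0]
contact_force: [0.4, 0.4, 0.2]
gripper_width: 0.996
grasp_force: 0.0
time: 33.95
tool_pos: [0.629, 0.2079, 0.0284]
tool_rot: [-0.0, 1.0, 0.0, 0.0]
contact_force: [1.1, -0.1, 0.7]
gripper_width: 0.997
grasp_force: 0.0
time: 34.58
tool_pos: [0.6294, 0.2079, 0.029]
tool_rot: [-0.0, 1.0, 0.0, 0.001]
contact_force: [0.6, -0.7, 4.1]
gripper_width: 0.636
grasp_force: 64.2
time: 35.33
tool_pos: [0.6279, 0.2076, 0.1267]
tool_rot: [0.0, 1.0, 0.0, -0.001]
contact_force: [-0.7, -0.9, -2.9]
gripper_width: 0.636
grasp_force: 64.0
t 35.325 pos [0.6279 0.2076 0.1267] psi -89.99 shift [-1.804  2.131  0.023] turn [0.0002 0.0008 0.0001] j6 1.78
```

```bash
python3 -m jog '[-0.2,0.24,0,0,0,0, -0.4,0.48,0,0,0,0, -0.6,0.71,0,0,0,0]' >/dev/null
python3 -m jog '[-0.3,0.35,0,0,0,0, -0.6,0.71,0,0,0,0]' >/dev/null
python3 -m jog '[-0.25,0.3,0,0,0,0, -0.45,0.53,0,0,0,0, -0.55,0.65,0,0,0,0, -0.6,0.71,0,0,0,0, -0.6,0.71,0,0,0,0, -0.6,0.71,0,0,0,0, -0.6,0.71,0,0,0,0]'
python3 go.py .4475 -.0055 .028 -90
```

```text
time: 36.83
tool_pos: [0.4493, -0.0048, 0.1284]
tool_rot: [-0.0, 1.0, 0.001, 0.0]
contact_force: [-0.0, 0.8, -2.9]
gripper_width: 0.636
grasp_force: 64.3
t 36.825 pos [ 0.4493 -0.0048  0.1284] psi -89.94 shift [-0.018  0.007  1.004] turn [-0.0001 -0.      0.0003] j6 1.39
```

```bash
python3 -m jog '[-0.015,0,0.25,0,0,0, -0.02,0,0.5,0,0,0, -0.02,0,0.7,0,0,0, -0.02,0,0.82,0,0,0, -0.02,0,0.9,0,0,0, -0.02,0,0.95,0,0,0, -0.02,0,0.97,0,0,0, -0.02,0,0.97,0,0,0]' 
python3 -m jog '[0,0,0.01,0,0,0, 0,0,0.02,0,0,0, 0,0,0.03,0,0,0, 0,0,0.03,0,0,0, 0,0,0.03,0,0,0]'
```

```text
time: 37.83
tool_pos: [0.4472, -0.0053, 0.0316]
tool_rot: [0.0, 1.0, 0.0, 0.0]
contact_force: [0.6, -0.6, -3.1]
gripper_width: 0.638
grasp_force: 64.3
time: 38.45
tool_pos: [0.4471, -0.0053, 0.029]
tool_rot: [0.0, 1.0, 0.0, 0.0]
contact_force: [-4.4, -0.5, 5.9]
gripper_width: 0.637
grasp_force: 65.0
```

```bash
python3 -m jog '[0,0,0,0,0,0, 0,0,0,0,0,0, 0,0,0,0,0,0, 0,0,0,0,0,0]' 85
python3 -m jog '[0,0,-0.2,0,0,0, 0,0,-0.5,0,0,0, 0,0,-1,0,0,0, 0,0,-1,0,0,0]' 
python3 -m jog '[0,-0.2,-0.3,0,0,0, 0,-0.5,-0.6,0,0,0, 0,-1,-1,0,0,0]' >/dev/null
python3 -m jog '[0,-0.5,0,0,0,0, 0,-1,0,0,0,0, 0,-1,0,0,0,0]' >/dev/null
python3 -m jog '[0,-0.5,0,0,0,0, 0,-1,0,0,0,0, 0,-1,0,0,0,0, 0,-1,0,0,0,0]'
python3 - <<'E'
from h import *
f=grab('top','top6.png'); grab('side','side6.png')
P=cloud(f);V,U=np.mgrid[:420,:560]
for u,v,h in ((239,212,.068),(361,214,.068),(300,137,.064)):
    m=(abs(U-u)<35)&(abs(V-v)<35)&(abs(P[...,2]-h)<.005)
    print(m.sum(),cv2.minAreaRect((P[m][:,:2]*1000).astype(np.float32)))
for n,u,v,r,h in (('mug',231,143,24,.03),('block',296,211,18,.018),('jar',379,135,16,.03)):
    m=(abs(U-u)<r)&(abs(V-v)<r)&(P[...,2]>h)&(P[...,2]<.09); print(n,cv2.minAreaRect((P[m][:,:2]*1000).astype(np.float32)))
E
```

```text
time: 38.95
tool_pos: [0.447, -0.0052, 0.0283]
tool_rot: [0.0, 1.0, 0.0, 0.0]
contact_force: [0.6, -0.7, -0.6]
gripper_width: 0.994
grasp_force: 0.0
time: 39.45
tool_pos: [0.4502, -0.0058, 0.1333]
tool_rot: [0.001, 1.0, 0.0, 0.005]
contact_force: [0.5, 0.8, -0.2]
gripper_width: 0.993
grasp_force: 0.0
time: 40.7
tool_pos: [0.4468, 0.2926, 0.2264]
tool_rot: [0.001, 1.0, -0.0, -0.001]
contact_force: [0.0, 0.1, 0.1]
gripper_width: 0.994
grasp_force: 0.0
339 ((446.48040771484375, -4.953298568725586), (50.54964065551758, 50.909461975097656), 0.05975893884897232)
333 ((445.4561767578125, -327.54278564453125), (51.64185333251953, 52.20100021362305), 79.67262268066406)
421 ((653.043701171875, -169.3920135498047), (83.94978332519531, 40.21671676635742), 57.70041275024414)
mug ((628.4973754882812, 4.197689056396484), (91.26393127441406, 69.07146453857422), 73.16634368896484)
block ((452.4878234863281, -154.0320587158203), (38.04572677612305, 68.04519653320312), 37.731971740722656)
jar ((647.6751098632812, -369.9441833496094), (47.06477737426758, 46.14088821411133), 84.98424530029297)
```

View pics/top6.png

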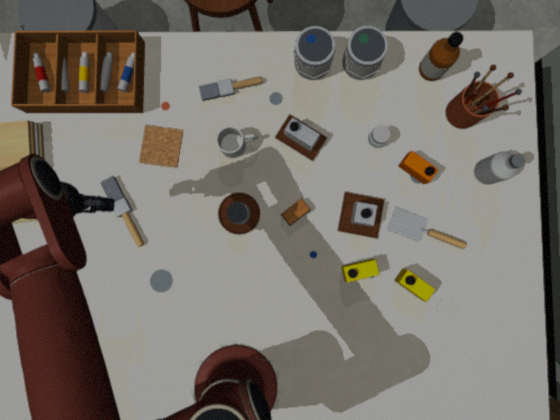

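View pics/side6.png

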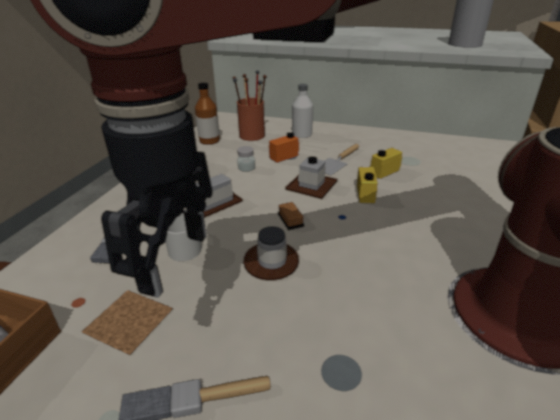

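Both views show all three tins upright and centred on their own trays: round (238,212), square (365,213), oblong (300,134). All are within 2 mm of the middle, the bystanders have not moved and the mat is empty.

```bash
python3 -c "
from plant import manip; print(manip.job_done())"
```

```text
the job is handed in; nothing more can be done
None
```

The job is handed in: all three tins stand upright on their own trays, each within about 2 mm of the middle; the mug, sanding block and small jar have not moved, and it took about 41 s.

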